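# Find the fullest collection tin by feel and hold it up

### The arm

A 6-joint arm with a two-finger parallel gripper is mounted at the origin on the work surface. World frame = base frame: x ahead of the robot, y to its left, z up, the work surface at z = 0. Lengths are in mm, angles in rad, forces in N, time in s.
With the tool pointing down it reaches from about 250 to 800 mm from the base axis. Payload 8.5 kg.
Tool frame: the origin (TCP) lies between the finger pads; the fingertips stand ctrl.tcp_to_tips ahead of it and the grasp point (between the pads) lies 8 mm behind it (ctrl.tcp_to_tips is the distance from the TCP to the fingertips, in mm); z points along the fingers, y is the line along which they close (so a half turn about z gives the same grasp; the last joint's range is limited). The gripper opens to 85 mm and grips with 20 to 120 N. Pads are 22 mm wide; open, the fingers measure 114 mm over their backs; the gripper's body (76 mm by 85 mm) begins 54 mm behind the grasp point. The pads swing forward as they close: fully open they stand 13 mm farther back than shut.
Start: joints at [1.282, 0.238, -0.013, 1.319, 0, 1.571], TCP at [149.507, 503.217, 242.276] pointing down, gripper open.
Joint ranges: [-2.66, 2.66], [-1.03, 1.9], [-1.14, 1.46], [-1.82, 2.27], [-1.45, 1.34], [-3.14, 3.14]. Speed limits (rad/s): [2.22, 2.22, 2.79, 3.14, 3.14, 3.14].

### API

Orientations are given as a rotation vector (axis times angle).
In Python, from station import ctrl gives the robot as it stands.
- The arm moves only by the tool step_arm, never from a script. Its argument "moves" is a list that holds one entry, the list of rows, each a list of 7 numbers: the gripper command: -1 is shut, 1 is fully open, values between are in proportion, then the shift along the world's x, y, z in cm, then the turn, a rotation vector about the world's x, y, z in rad. In form: [[[hand, tx, ty, tz, ax, ay, az], ...]]. A call has 1 to 8 rows; each row shifts and turns the commanded pose from where the row before left it; what a row does not reach is not made up. A row lasts 1/12 s, in which the tool goes at most 41.7 mm and 7.16 degrees, less where a joint would pass 70% of its speed; a pose out of reach is approached as far as the arm can. A call is refused whole if a number of a shift passes 4.17 or a number of a turn 0.125, either way. A call with a gripper value outside its range is refused whole. The fingers move at their own pace and stop on an object; "grip_force" is the grip in N (left out, the last holds). Time passes only in rows, so rows that do not move let the fingers close. It gives the time, the measured TCP pose, the force, the opening and the grip force at its end, in the units of the state.
- ctrl.sense(): the state, without advancing time (a new reading comes with each control period).
- ctrl.read_camera(name): name is "scene" or "top"; returns a dict with "pixels" (384x512x3 uint8, red, green, blue), "range_z" (384x512 float32, mm along the optical axis (not along the pixel's ray), 0 where there is no reading), "vertical_fov" (degrees; the focal length in pixels is half the picture's height over the tangent of half this angle, whatever the lens; pixels are square), "cx", "cy" (the principal point, pixels), "R" (3x3) and "t" (3): a world point X has camera coordinates R X + t. Camera axes: x right, y down, z forward; pixel columns grow to the right and rows downward; lengths in mm; the calibration is good to about 2 mm. A picture is of the moment at which its call begins.
- ctrl.hand_in(): hands the job in; it is judged then, once.
Trained networks look in a picture, given as the dict that the camera call returned (one of the last four; its "shot" number tells which), for a name from the list of things; names that differ only in an ending like _2 or _b are one class to them, and where a whole thing is asked for, a point or a joint stands for the part that bears it (a point fixed in the world has none). Each returns a list of dicts, best first, with "p" (0 to 1); they miss things now and then, are a little off and sometimes report something else, mostly with a low value. They report only what shows in the picture. A call takes as long as a camera call.
- ctrl.spot_in(picture, thing): "position" ([x, y, z] in mm, in the coordinates of the camera as it stood for that picture, good to about 4 mm: the middle of the surface that is visible of it).
- ctrl.mark_of(picture, thing): "position" ([x, y, z] in mm, in the coordinates of the camera as it stood for that picture, good to about 4 mm: a listed point, or the origin of a listed thing).
The state is a dict: "clock": time; "qpos": joint angles; "dq": joint speeds; "joint_efforts": joint torques, N m; "eef_pos": TCP position; "orientation": TCP orientation; "ft_force": force on the tool from outside, world axes, zero at the start; "wrist_torque": the same for the moment, N m; "width": finger opening in mm; "grip_force": force on a finger pad.
Only numpy, scipy, OpenCV 4.12 (cv2) and the standard library are available. Lean on these libraries where they do the work, as an engineer would, in place of code of your own. Each camera call takes 0.05 s, during which the arm holds its last target. There are 200 camera calls.

### The job

Three identical sealed collection tins have come back to the school reception desk, and one is clearly fuller than the others. Starting with the one on the robot's left and working along the row to the right, lift each clear of the desk to feel its weight and stand it gently back upright on the desk (the last one may stay in the hand if it is the heaviest), without disturbing anything else. Finish still holding the heaviest tin up over the middle of the desk, upright and still, with its base higher than the tops of the other two, which stand on the desk.

Things in the scene. Friction and masses are not known exactly. Their poses are not given: they have to be found in the camera images.
- tin_left: Closed tin, the tin farthest to the robot's left (+y). Red, white paper band, flat white lid with a black coin slot; 62 mm in diameter, 105 mm tall, straight-sided, the three look alike. Origin: centre of its underside, z up its axis; yaw means nothing. Weighs 0.2 to 0.95 kg with its coins, a lump low inside that can shift a few mm; any of the three may be the heaviest, by over 200 g.
- tin_middle: Closed tin, the tin between the other two. Red, white paper band, flat white lid with a black coin slot; 62 mm in diameter, 105 mm tall, straight-sided, the three look alike. Origin: centre of its underside, z up its axis; yaw means nothing. Weighs 0.2 to 0.95 kg with its coins, a lump low inside that can shift a few mm; any of the three may be the heaviest, by over 200 g.
- tin_right: Closed tin, the tin farthest to the robot's right (-y). Red, white paper band, flat white lid with a black coin slot; 62 mm in diameter, 105 mm tall, straight-sided, the three look alike. Origin: centre of its underside, z up its axis; yaw means nothing. Weighs 0.2 to 0.95 kg with its coins, a lump low inside that can shift a few mm; any of the three may be the heaviest, by over 200 g.
- table: The desk top, sage green, level at z = 0, 1250 x 1600 mm; its origin is its centre, on the top face. Fixed equipment: a letter tray at the back (60 mm tall, beyond x = 0.70 m) and, more than 0.44 m to either side, a telephone (85 mm) and monitor (400 mm) on the right, a magazine file (325 mm) and archive box (370 mm) on the left.
- stapler: Red and black desk stapler, 135 x 36 mm, 65 mm tall, loose, between the left and middle tins. Origin: centre of its underside, x along its length. Not to be disturbed.
- mouse: Black cordless computer mouse, 105 x 60 mm, 37 mm tall, loose, between the middle and right tins. Origin: centre of its underside, x along its length. Not to be disturbed.
- pen_cup: Dark blue pen pot with pens, 76 mm in diameter, 100 mm tall, pens up to 165 mm, loose, behind the tins on the left. Origin: centre of its underside. Not to be disturbed.
- lotion_bottle: White pump bottle of hand lotion, 44 x 68 mm, 192 mm tall, loose, behind the tins on the right. Origin: centre of its underside. Not to be disturbed.
- notebook: Closed spiral notebook with a teal cover, lying flat, 105 x 148 x 12 mm, loose, to the right of the tins. Origin: centre of its underside, y along its length. Not to be disturbed.

How it is judged:
By the outcome, as a careful person would: the job done as asked, in the order asked, and still so for the second after the job is handed in, while the arm keeps its last pose, push and grip.
It also fails if it takes over 69 s, if anything falls off the work surface, if the arm or the gripper's body presses on something with over 40 N, if the wrist force passes 120 N, or if a joint passes its speed limit or range.

## Working session

There is one attempt and no reset: what is moved stays moved. The work goes in short steps, Python scripts to look and compute and a tool call to move; the robot and the scene stay as the last step left them, time stands still between calls to the robot, and variables do not carry over. Pictures are saved under pics/ and viewed, at most 10 in all, crops included, and the job is handed in when it is done.

Besides the shell and the picture viewer there is one more tool, called after "Request:" as a command line: name --argument value ..., lists and objects as JSON in quotes. step_arm: Moves the arm, as the interface text tells. Its arguments: {"type":"object","properties":{"moves":{"type":"array","items":{"type":"array","items":{"type":"array","items":{"type":"number"}}}},"grip_force":{"type":"number"}},"required":["moves"]}

```bash
mkdir -p pics; ls; cat > h.py <<'E'
import numpy as np, cv2
from station import ctrl
def world(P,p): return np.array(P["R"]).T@(np.array(p)-np.array(P["t"]))
E
python3 - <<'E'
from h import *
print(ctrl.tcp_to_tips); s=ctrl.sense(); print(s)
ims=[]
for c in("scene","top"):
    P=ctrl.read_camera(c); ims.append(P["pixels"])
    for n in["tin_left","stapler","mouse","pen_cup","lotion_bottle","notebook"]:
        for r in ctrl.mark_of(P,n)[:4]: print(c,n,round(r["p"],2),world(P,r["position"]).round())
cv2.imwrite("pics/a.png",cv2.resize(np.vstack(ims),None,fx=.78,fy=.78)[...,::-1])
E
```

```text
pics
11.0
{'clock': 0.0, 'qpos': array([ 1.28199757e+00,  2.38758167e-01, -1.42791659e-02,  1.31919538e+00,
       -8.92257505e-06,  1.57079638e+00]), 'dq': array([ 0.00167026,  0.00147953,  0.00031638, -0.00012675, -0.00097456,
       -0.00031966]), 'joint_efforts': array([-4.83562253e-04, -5.38776970e+01,  3.46436656e+01,  1.85621803e-02,
       -1.60768054e-04, -3.80248775e-05]), 'eef_pos': array([149.40572257, 502.86244881, 241.67977888]), 'orientation': array([-4.52040662e-01, -3.10869996e+00,  2.23466789e-03]), 'ft_force': array([-0.05574845, -0.12316093,  0.32423644]), 'wrist_torque': array([ 0.00139262, -0.00329048, -0.00904991]), 'grip_force': 0.0, 'width': 85.23485190018171}
scene tin_left 0.98 [507. 324.  -1.]
scene mouse 0.75 [ 509. -143.   -0.]
scene pen_cup 0.79 [706. 295.   1.]
scene pen_cup 0.36 [ 509. -143.   -1.]
scene pen_cup 0.16 [ 708. -268.    3.]
scene lotion_bottle 0.63 [ 705. -269.    4.]
scene notebook 0.62 [ 462. -442.   -4.]
top tin_left 0.83 [507. 324.  -5.]
top stapler 0.88 [505. 145.  -1.]
top stapler 0.55 [375.   1.   4.]
top mouse 0.79 [ 513. -136.   -2.]
top pen_cup 0.67 [709. 295.   4.]
top lotion_bottle 0.81 [ 712. -269.   -0.]
top notebook 0.97 [ 465. -442.    4.]
```

View pics/a.png

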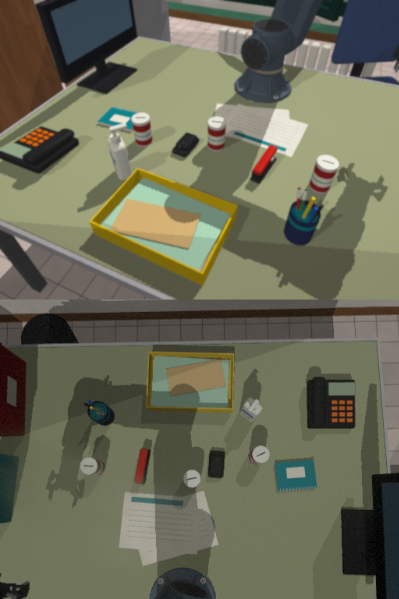

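The stacked picture shows the tins, top view (y offset 300), at (90,466), (192,480) and (260,455). The stapler is at (142,465), the mouse at (216,463) and a paper lies under the front of the middle tin. Next I measure the lids by height.

```bash
cat >> h.py <<'E'
def cloud(P):
    Z=P["range_z"].astype(float); h,w=Z.shape; f=h/2/np.tan(np.radians(P["vertical_fov"])/2)
    u,v=np.meshgrid(np.arange(w),np.arange(h))
    X=np.stack([(u-P["cx"])/f*Z,(v-P["cy"])/f*Z,Z],-1)
    W=(X-np.array(P["t"]))@np.array(P["R"]); W[Z==0]=np.nan; return W
def lids(P,zlo=95,zhi=115):
    W=cloud(P); m=((W[...,2]>zlo)&(W[...,2]<zhi)&(W[...,0]>300)&(W[...,0]<650)&(abs(W[...,1])<430)).astype(np.uint8)
    n,l,st,_=cv2.connectedComponentsWithStats(m)
    for i in range(1,n):
        if st[i,4]>30:
            q=W[l==i]; print("lid",st[i,4],((q.min(0)+q.max(0))/2).round(1),q.mean(0).round(1),np.ptp(q,0).round())
E
python3 - <<'E'
from h import *
for c in ("top","scene"):
    P=ctrl.read_camera(c); lids(P)
    W=cloud(P)
    for nm,(a,b) in dict(stap=(505,145),mouse=(511,-140),pen=(707,295),lot=(710,-269)).items():
        q=W[(abs(W[...,0]-a)<95)&(abs(W[...,1]-b)<60)&(W[...,2]>15)]
        print(c,nm,q.min(0).round(),q.max(0).round())
    for n in("tin_left",):
        for r in ctrl.spot_in(P,n): print(c,n,round(r["p"],2),world(P,r["position"]).round())
E
```

```text
lid 395 [ 536.1 -294.2  103.6] [ 535.7 -293.6  104.5] [60. 62. 17.]
lid 404 [505.2 323.9 103.5] [505.4 323.1 104.3] [59. 61. 17.]
lid 398 [453.6 -45.4 103.6] [453.8 -45.  104.3] [58. 62. 16.]
top stap [442. 119.  15.] [572. 168.  67.]
top mouse [ 458. -169.   15.] [ 561. -107.   43.]
top pen [669. 257.  15.] [746. 335. 158.]
top lot [ 672. -300.   15.] [ 736. -234.  197.]
top tin_left 0.64 [504. 312. 100.]
lid 319 [ 539.7 -294.4  101.7] [ 543.7 -292.7  103.3] [63. 60. 13.]
lid 327 [458.4 -46.4 101.8] [461.2 -44.7 103.2] [64. 62. 14.]
lid 489 [508.1 323.2 101.7] [512.1 322.9 103.2] [65. 62. 13.]
scene stap [445. 117.  15.] [575. 167.  64.]
scene mouse [ 465. -170.   15.] [ 565. -108.   40.]
scene pen [670. 257.  15.] [749. 334. 156.]
scene lot [ 677. -305.   15.] [ 803. -209.  194.]
scene tin_left 0.81 [528. 321.  75.]
```

Request:
step_arm --moves '[[[1,3,-1.5,0,0,0,0],[1,3,-1.5,0,0,0,0],[1,3,-1.5,0,0,0,0],[1,3,-1.5,0,0,0,0],[1,3,-1.5,0,0,0,0],[1,3,-1.5,0,0,0,0],[1,3,-1.5,0,0,0,0],[1,3,-1.5,0,0,0,0]]]' --grip_force 60

```text
clock: 1.57
eef_pos: [390.9, 382.2, 242.4]
orientation: [0.452, 3.109, 0.0]
ft_force: [-0.1, 1.4, 0.4]
width: 85.1
grip_force: 0.0
```

Request:
step_arm --moves '[[[1,3,-1.5,0,0,0,0],[1,3,-1.5,0,0,0,0],[1,3,-1.5,0,0,0,0],[1,2.7,-1.5,0,0,0,0],[1,0,0,-1,0,0,0],[1,0,0,0,0,0,0],[1,0,0,0,0,0,0]]]'

```text
clock: 2.15
eef_pos: [506.0, 322.9, 231.6]
orientation: [-0.453, -3.107, 0.002]
ft_force: [-0.5, -0.8, 0.1]
width: 85.4
grip_force: 0.0
```

Request:
step_arm --moves '[[[1,0,0,-3,0,0,0],[1,0,0,-3,0,0,0],[1,0,0,-3,0,0,0],[1,0,0,-3,0,0,0],[1,0,0,-2,0,0,0],[1,0,0,-1.5,0,0,0],[1,0,0,-0.8,0,0,0],[1,0,0,0,0,0,0]]]'

```text
clock: 2.82
eef_pos: [504.9, 323.5, 68.1]
orientation: [-0.45, -3.107, 0.003]
ft_force: [-0.4, -0.7, -0.4]
width: 86.0
grip_force: 0.0
```

Request:
step_arm --moves '[[[1,0,0,0,0,0,0],[0.4,0,0,0,0,0,0],[0.2,0,0,0,0,0,0],[0,0,0,0,0,0,0],[-0.3,0,0,0,0,0,0],[-1,0,0,0,0,0,0],[-1,0,0,0,0,0,0],[-1,0,0,0,0,0,0]]]'

```text
clock: 3.48
eef_pos: [507.3, 323.9, 71.2]
orientation: [0.452, 3.107, 0.003]
ft_force: [-0.6, 0.4, 6.6]
width: 61.7
grip_force: 63.8
```

Request:
step_arm --moves '[[[-1,0,0,0,0,0,0],[-1,0,0,0,0,0,0],[-1,0,0,0,0,0,0],[-1,0,0,0,0,0,0]]]'

```text
clock: 3.82
eef_pos: [507.3, 323.9, 71.2]
orientation: [0.452, 3.107, 0.003]
ft_force: [-2.0, 0.6, 6.5]
width: 61.1
grip_force: 63.8
```

Request:
step_arm --moves '[[[-1,0,0,0.5,0,0,0],[-1,0,0,1,0,0,0],[-1,0,0,1.5,0,0,0],[-1,0,0,1.5,0,0,0],[-1,0,0,1,0,0,0],[-1,0,0,0.5,0,0,0],[-1,0,0,0,0,0,0],[-1,0,0,0,0,0,0]]]'

```text
clock: 4.48
eef_pos: [506.5, 323.2, 129.2]
orientation: [0.452, 3.109, -0.0]
ft_force: [0.5, -0.7, -3.3]
width: 61.3
grip_force: 65.9
```

Request:
step_arm --moves '[[[-1,0,0,0,0,0,0],[-1,0,0,0,0,0,0],[-1,0,0,0,0,0,0],[-1,0,0,0,0,0,0],[-1,0,0,0,0,0,0],[-1,0,0,0,0,0,0]]]'

```text
clock: 4.98
eef_pos: [506.4, 323.2, 129.1]
orientation: [-0.452, -3.109, 0.0]
ft_force: [-0.1, -0.4, -3.4]
width: 61.7
grip_force: 65.9
```

```bash
python3 - <<'E'
from h import *
P=ctrl.read_camera("scene"); s=ctrl.sense(); print(s["ft_force"],s["wrist_torque"],s["eef_pos"])
W=cloud(P); R=P["pixels"].astype(int)
m=(abs(W[...,0]-507)<45)&(abs(W[...,1]-324)<45)&(W[...,2]>8)&(W[...,2]<150)&(R[...,0]>90)&(R[...,0]>2*R[...,2])
print(W[m].min(0),W[m].max(0)); cv2.imwrite("pics/b.png",P["pixels"][...,::-1])
for _ in range(4): ctrl.read_camera("top"); s=ctrl.sense(); print(s["ft_force"])
E
```

```text
[-0.2877612   0.30121713 -3.46422042] [-0.04624662  0.06155347  0.00708654] [506.47431821 323.19550561 129.17554353]
[515.87527728 292.98584177  64.71469526] [539.39524134 348.26527762 149.68728339]
[ 0.25814217  0.38457254 -3.09505983]
[ 0.39816721 -0.17718353 -3.80394331]
[ 0.11747537  0.12345515 -3.21241637]
[-0.15070499 -0.4307172  -3.3908033 ]
```

View pics/b.png

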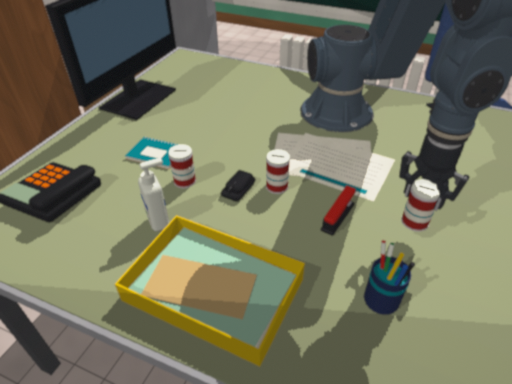

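The held tin (420,205) is upright in the fingers, with nothing else moved. It weighs about 3.4 N. Next I set it back down.

Request:
step_arm --moves '[[[-1,0,0,-0.8,0,0,0],[-1,0,0,-1.3,0,0,0],[-1,0,0,-1.3,0,0,0],[-1,0,0,-1.0,0,0,0],[-1,0,0,-0.6,0,0,0],[-1,0,0,-0.3,0,0,0],[-1,0,0,-0.2,0,0,0],[-1,0,0,0,0,0,0]]]'

```text
clock: 5.9
eef_pos: [506.6, 323.2, 74.2]
orientation: [-0.452, -3.109, 0.0]
ft_force: [0.0, -0.7, -3.3]
width: 61.3
grip_force: 65.9
```

Request:
step_arm --moves '[[[-1,0,0,-0.1,0,0,0],[-1,0,0,-0.1,0,0,0],[-1,0,0,-0.1,0,0,0],[-1,0,0,0,0,0,0]]]'

```text
clock: 6.23
eef_pos: [506.6, 323.3, 71.4]
orientation: [0.452, 3.109, 0.0]
ft_force: [-0.9, -0.4, -2.7]
width: 61.2
grip_force: 65.9
```

Request:
step_arm --moves '[[[-1,0,0,-0.1,0,0,0],[-1,0,0,-0.05,0,0,0],[-1,0,0,0,0,0,0],[-1,0,0,0,0,0,0]]]'

```text
clock: 6.57
eef_pos: [506.7, 323.3, 71.1]
orientation: [0.452, 3.108, 0.001]
ft_force: [-1.9, -1.6, 9.2]
width: 61.8
grip_force: 66.6
```

Request:
step_arm --moves '[[[0.3,0,0,0,0,0,0],[0.5,0,0,0,0,0,0],[0.7,0,0,0,0,0,0],[1,0,0,0,0,0,0],[1,0,0,0,0,0,0],[1,0,0,0,0,0,0],[1,0,0,0,0,0,0],[1,0,0,0,0,0,0]]]'

```text
clock: 7.23
eef_pos: [506.5, 323.2, 69.7]
orientation: [-0.452, -3.109, 0.0]
ft_force: [0.3, -0.9, -0.7]
width: 85.4
grip_force: 0.0
```

Request:
step_arm --moves '[[[1,0,0,1,0,0,0],[1,0,0,2,0,0,0],[1,0,0,3,0,0,0],[1,0,0,3,0,0,0],[1,0,0,3,0,0,0],[1,0,0,3,0,0,0],[1,0,0,1,0,0,0],[1,-0.3,-1.9,0,0,0,0]]]'

```text
clock: 7.9
eef_pos: [505.2, 306.9, 233.4]
orientation: [0.449, 3.105, 0.008]
ft_force: [-0.6, -1.3, -0.6]
width: 85.3
grip_force: 0.0
```

Request:
step_arm --moves '[[[1,-0.4,-3,0,0,0,0],[1,-0.4,-3,0,0,0,0],[1,-0.4,-3,0,0,0,0],[1,-0.4,-3,0,0,0,0],[1,-0.4,-3,0,0,0,0],[1,-0.4,-3,0,0,0,0],[1,-0.4,-3,0,0,0,0],[1,-0.4,-3,0,0,0,0]]]'

```text
clock: 8.57
eef_pos: [470.9, 62.9, 230.1]
orientation: [0.452, 3.109, -0.0]
ft_force: [0.3, -0.0, -0.2]
width: 85.7
grip_force: 0.0
```

Request:
step_arm --moves '[[[1,-0.4,-3,0,0,0,0],[1,-0.4,-3,0,0,0,0],[1,-0.4,-3,0,0,0,0],[1,-0.4,-2,0,0,0,0],[1,0,0,0,0,0,0],[1,0,0,0,0,0,0],[1,0,0,0,0,0,0]]]'

```text
clock: 9.15
eef_pos: [455.5, -45.5, 230.0]
orientation: [0.453, 3.109, 0.0]
ft_force: [0.4, 0.3, 0.1]
width: 85.3
grip_force: 0.0
```

```bash
python3 - <<'E'
from h import *
P=ctrl.read_camera("scene"); lids(P); s=ctrl.sense(); print(s["eef_pos"],s["ft_force"],s["qpos"])
E
```

```text
lid 319 [ 539.2 -294.3  101.7] [ 543.6 -292.5  103.3] [64. 61. 13.]
lid 329 [456.4 -45.3 101.6] [461.1 -44.7 103.5] [64. 61. 13.]
lid 486 [507.9 322.7 101.3] [511.8 322.4 103.3] [63. 62. 13.]
[455.59501    -45.18533142 229.88103539] [-0.59508165  0.05500753  0.31902744] [-9.89498602e-02  1.28214513e-01 -1.85072258e-01  1.25746077e+00
  1.46138797e-04  1.89470162e-01]
```

Request:
step_arm --moves '[[[1,0,0,-3,0,0,0],[1,0,0,-3,0,0,0],[1,0,0,-3,0,0,0],[1,0,0,-3,0,0,0],[1,0,0,-2,0,0,0],[1,0,0,-1.5,0,0,0],[1,0,0,-0.5,0,0,0],[1,0,0,0,0,0,0]]]'

```text
clock: 9.87
eef_pos: [454.9, -44.9, 68.8]
orientation: [-0.449, -3.107, 0.0]
ft_force: [-0.2, -0.4, -0.7]
width: 85.7
grip_force: 0.0
```

Request:
step_arm --moves '[[[1,0,0,0,0,0,0],[0.4,0,0,0,0,0,0],[0.2,0,0,0,0,0,0],[0,0,0,0,0,0,0],[-0.3,0,0,0,0,0,0],[-1,0,0,0,0,0,0],[-1,0,0,0,0,0,0],[-1,0,0,0,0,0,0]]]'

```text
clock: 10.53
eef_pos: [456.4, -45.7, 71.3]
orientation: [0.452, 3.106, 0.001]
ft_force: [-0.2, 1.7, 7.3]
width: 61.2
grip_force: 64.4
```

Request:
step_arm --moves '[[[-1,0,0,0,0,0,0],[-1,0,0,0,0,0,0],[-1,0,0,0,0,0,0],[-1,0,0,0,0,0,0]]]'

```text
clock: 10.87
eef_pos: [456.4, -45.7, 71.2]
orientation: [0.452, 3.106, 0.001]
ft_force: [-2.0, 2.6, 8.4]
width: 61.2
grip_force: 64.4
```

Request:
step_arm --moves '[[[-1,0,0,0.5,0,0,0],[-1,0,0,1,0,0,0],[-1,0,0,1.5,0,0,0],[-1,0,0,1.5,0,0,0],[-1,0,0,1,0,0,0],[-1,0,0,0.5,0,0,0],[-1,0,0,0,0,0,0],[-1,0,0,0,0,0,0]]]'

```text
clock: 11.53
eef_pos: [455.3, -45.8, 129.7]
orientation: [0.452, 3.109, -0.0]
ft_force: [-0.4, 0.8, -4.9]
width: 61.2
grip_force: 66.4
```

Request:
step_arm --moves '[[[-1,0,0,0,0,0,0],[-1,0,0,0,0,0,0],[-1,0,0,0,0,0,0],[-1,0,0,0,0,0,0],[-1,0,0,0,0,0,0],[-1,0,0,0,0,0,0]]]'

```text
clock: 12.03
eef_pos: [455.4, -45.8, 129.6]
orientation: [-0.452, -3.109, 0.0]
ft_force: [-0.0, 0.3, -5.6]
width: 61.0
grip_force: 66.4
```

```bash
python3 - <<'E'
from h import *
for _ in range(4):
    P=ctrl.read_camera("scene"); s=ctrl.sense(); print(s["ft_force"],s["wrist_torque"],s["eef_pos"])
W=cloud(P); R=P["pixels"].astype(int)
m=(abs(W[...,0]-456)<45)&(abs(W[...,1]+45)<45)&(W[...,2]>8)&(W[...,2]<180)&(R[...,0]>90)&(R[...,0]>2*R[...,2])
print(W[m].min(0),W[m].max(0))
E
```

```text
[ 1.25110058  0.38727602 -5.12891623] [0.01930782 0.02440703 0.0107561 ] [455.47681073 -45.76743287 129.67080279]
[ 0.03654621  0.5004118  -3.96369071] [-0.00266953 -0.05588944  0.02264896] [455.51731277 -45.79298612 129.72169507]
[-0.2672735   0.15447082 -4.43595343] [-0.04614701 -0.02201051  0.00326704] [455.48032745 -45.78581815 129.73977328]
[ 0.29421202  0.9535875  -4.62120997] [-0.0594454  -0.09918601 -0.01689048] [455.5105112  -45.78083286 129.75471518]
[460.85511101 -68.98732633  65.62215848] [488.71226743 -15.39049839 150.8340749 ]
```

Middle is about 4.7 N. I set it down.

Request:
step_arm --moves '[[[-1,0,0,-0.8,0,0,0],[-1,0,0,-1.3,0,0,0],[-1,0,0,-1.3,0,0,0],[-1,0,0,-1.0,0,0,0],[-1,0,0,-0.6,0,0,0],[-1,0,0,-0.3,0,0,0],[-1,0,0,-0.2,0,0,0],[-1,0,0,0,0,0,0]]]'

```text
clock: 12.9
eef_pos: [455.6, -45.8, 74.6]
orientation: [-0.452, -3.109, 0.0]
ft_force: [0.2, 0.5, -4.3]
width: 61.1
grip_force: 66.3
```

Request:
step_arm --moves '[[[-1,0,0,-0.1,0,0,0],[-1,0,0,-0.1,0,0,0],[-1,0,0,-0.1,0,0,0],[-1,0,0,-0.1,0,0,0],[-1,0,0,0,0,0,0],[-1,0,0,0,0,0,0]]]'

```text
clock: 13.4
eef_pos: [455.7, -45.8, 71.3]
orientation: [0.452, 3.108, -0.0]
ft_force: [-2.4, 0.7, 4.4]
width: 61.0
grip_force: 66.8
```

Request:
step_arm --moves '[[[0.3,0,0,0,0,0,0],[0.5,0,0,0,0,0,0],[0.7,0,0,0,0,0,0],[1,0,0,0,0,0,0],[1,0,0,0,0,0,0],[1,0,0,0,0,0,0],[1,0,0,0,0,0,0],[1,0,0,0,0,0,0]]]'

```text
clock: 14.07
eef_pos: [455.5, -45.8, 70.7]
orientation: [-0.452, -3.109, 0.0]
ft_force: [0.7, -1.3, 0.0]
width: 85.4
grip_force: 0.0
```

Request:
step_arm --moves '[[[1,0,0,1,0,0,0],[1,0,0,2,0,0,0],[1,0,0,3,0,0,0],[1,0,0,3,0,0,0],[1,0,0,3,0,0,0],[1,0,0,3,0,0,0],[1,0,0,1,0,0,0],[1,0.6,-1.8,0,0,0,0]]]'

```text
clock: 14.73
eef_pos: [462.3, -62.5, 234.0]
orientation: [0.449, 3.105, 0.001]
ft_force: [0.3, -0.5, -0.3]
width: 85.2
grip_force: 0.0
```

Request:
step_arm --moves '[[[1,1,-3,0,0,0,0],[1,1,-3,0,0,0,0],[1,1,-3,0,0,0,0],[1,1,-3,0,0,0,0],[1,1,-3,0,0,0,0],[1,1,-3,0,0,0,0],[1,1,-3,0,0,0,0],[1,0.6,-2,0,0,0,0]]]'

```text
clock: 15.4
eef_pos: [538.0, -296.4, 230.2]
orientation: [-0.454, -3.109, 0.001]
ft_force: [0.5, 0.7, -0.0]
width: 85.5
grip_force: 0.0
```

Request:
step_arm --moves '[[[1,0,0,0,0,0,0],[1,0,0,0,0,0,0],[1,0,0,0,0,0,0]]]'

```text
clock: 15.65
eef_pos: [537.1, -293.3, 230.4]
orientation: [-0.452, -3.108, -0.001]
ft_force: [-0.0, 0.2, -0.0]
width: 85.2
grip_force: 0.0
```

```bash
python3 - <<'E'
from h import *
P=ctrl.read_camera("scene"); lids(P); s=ctrl.sense(); print(s["eef_pos"],s["ft_force"],s["qpos"])
E
```

```text
lid 313 [ 540.  -295.   101.6] [ 543.5 -292.7  103.4] [62. 61. 13.]
lid 322 [456.  -45.8 101.5] [460.6 -44.9 103.3] [65. 61. 13.]
lid 486 [507.6 322.  101.3] [511.7 322.1 103.3] [64. 61. 12.]
[ 537.20016569 -292.90921174  230.76007445] [ 0.77098213  0.29392649 -0.55647671] [-4.99233221e-01  3.93442417e-01  1.82768529e-01  1.36068190e+00
  8.88996531e-05 -2.10965430e-01]
```

Request:
step_arm --moves '[[[1,0,0,-3,0,0,0],[1,0,0,-3,0,0,0],[1,0,0,-3,0,0,0],[1,0,0,-3,0,0,0],[1,0,0,-2,0,0,0],[1,0,0,-1.5,0,0,0],[1,0,0,-0.5,0,0,0],[1,0,0,0,0,0,0]]]'

```text
clock: 16.37
eef_pos: [536.8, -292.4, 70.0]
orientation: [-0.45, -3.107, -0.001]
ft_force: [-0.6, -0.3, -0.1]
width: 85.1
grip_force: 0.0
```

Request:
step_arm --moves '[[[1,0,0,0,0,0,0],[0.4,0,0,0,0,0,0],[0.2,0,0,0,0,0,0],[0,0,0,0,0,0,0],[-0.3,0,0,0,0,0,0],[-1,0,0,0,0,0,0],[-1,0,0,0,0,0,0],[-1,0,0,0,0,0,0]]]'

```text
clock: 17.03
eef_pos: [538.3, -294.4, 72.5]
orientation: [0.452, 3.106, -0.002]
ft_force: [-0.6, -0.4, 6.3]
width: 60.6
grip_force: 64.0
```

Request:
step_arm --moves '[[[-1,0,0,0,0,0,0],[-1,0,0,0,0,0,0],[-1,0,0,0,0,0,0],[-1,0,0,0,0,0,0]]]'

```text
clock: 17.37
eef_pos: [538.2, -294.4, 72.5]
orientation: [0.452, 3.106, -0.002]
ft_force: [-1.8, -0.5, 6.7]
width: 60.6
grip_force: 64.0
```

Request:
step_arm --moves '[[[-1,0,0,0.5,0,0,0],[-1,0,0,1,0,0,0],[-1,0,0,1.5,0,0,0],[-1,0,0,1.5,0,0,0],[-1,0,0,1,0,0,0],[-1,0,0,0.5,0,0,0],[-1,0,0,0,0,0,0],[-1,0,0,0,0,0,0]]]'

```text
clock: 18.03
eef_pos: [537.3, -293.7, 130.5]
orientation: [-0.452, -3.109, -0.0]
ft_force: [-0.1, -1.0, -8.9]
width: 60.5
grip_force: 67.3
```

Request:
step_arm --moves '[[[-1,0,0,0,0,0,0],[-1,0,0,0,0,0,0],[-1,0,0,0,0,0,0],[-1,0,0,0,0,0,0],[-1,0,0,0,0,0,0],[-1,0,0,0,0,0,0]]]'

```text
clock: 18.53
eef_pos: [537.4, -293.8, 130.6]
orientation: [-0.452, -3.109, 0.0]
ft_force: [-0.3, 0.3, -8.3]
width: 60.4
grip_force: 67.3
```

```bash
python3 - <<'E'
from h import *
for _ in range(6):
    P=ctrl.read_camera("scene"); s=ctrl.sense(); print(s["ft_force"],s["joint_efforts"][1:4],s["eef_pos"])
E
```

```text
[ 0.4641447  -0.4530316  -8.24110417] [-7.24160886e+01  3.57641637e+01  1.89007324e-02] [ 537.50314893 -293.767374    130.69365679]
[ 3.64622798e-01  1.01993912e-04 -8.61806850e+00] [-7.24256301e+01  3.57774317e+01  1.67727575e-02] [ 537.49548967 -293.78389065  130.71846477]
[ 0.23853707 -0.58412402 -8.90358531] [-7.24377680e+01  3.57882822e+01  1.55141938e-02] [ 537.50286069 -293.77143762  130.75061955]
[ 0.16401681 -0.23408972 -8.52169873] [-7.24503350e+01  3.57970190e+01  1.45681293e-02] [ 537.52817149 -293.81563943  130.76902251]
[ 0.57453279 -0.35142232 -7.29388742] [-7.24614787e+01  3.58037138e+01  1.40912854e-02] [ 537.50323632 -293.7573144   130.79819992]
[ 0.1056592  -0.16930697 -9.50941527] [-7.24715209e+01  3.58087385e+01  1.38353868e-02] [ 537.51636883 -293.82013848  130.82285545]
```

Right is about 8.6 N, clearly the heaviest. I lift it higher and find the desk's middle.

Request:
step_arm --moves '[[[-1,0,0,1,0,0,0],[-1,0,0,2,0,0,0],[-1,0,0,3,0,0,0],[-1,0,0,3,0,0,0],[-1,0,0,3,0,0,0],[-1,0,0,2,0,0,0],[-1,0,0,1,0,0,0],[-1,0,0,0,0,0,0]]]'

```text
clock: 19.5
eef_pos: [538.3, -294.2, 283.7]
orientation: [0.451, 3.105, -0.003]
ft_force: [0.0, -0.2, -8.7]
width: 60.8
grip_force: 68.0
```

```bash
python3 - <<'E'
from h import *
P=ctrl.read_camera("top"); W=cloud(P); q=W[abs(W[...,2])<8]; print(q.min(0),q.max(0))
for n in ("table",):
    for c in("top","scene"):
        P=ctrl.read_camera(c)
        for r in ctrl.mark_of(P,n)[:2]: print(c,r["p"],world(P,r["position"]))
E
```

```text
[  -1.10505262 -815.59650881   -7.9997873 ] [1014.24567909  717.16031012    7.99474507]
top 0.96 [375.43080556   1.06364947  -1.69009291]
scene 0.66 [371.3438936   -3.38601654  -1.09376745]
```

Desk centre is about (375, 0). I bring the tin to about (390, 10).

Request:
step_arm --moves '[[[-1,-0.4,0.9,0,0,0,0],[-1,-0.8,1.6,0,0,0,0],[-1,-1,2,0,0,0,0],[-1,-1,2,0,0,0,0],[-1,-1,2,0,0,0,0],[-1,-1,2,0,0,0,0],[-1,-1,2,0,0,0,0],[-1,-1,2,0,0,0,0]]]'

```text
clock: 20.42
eef_pos: [464.2, -147.4, 280.0]
orientation: [-0.452, -3.108, -0.0]
ft_force: [0.1, 1.3, -7.7]
width: 60.7
grip_force: 67.9
```

Request:
step_arm --moves '[[[-1,-1,2,0,0,0,0],[-1,-1,2,0,0,0,0],[-1,-1,2,0,0,0,0],[-1,-1,2,0,0,0,0],[-1,-1,2,0,0,0,0],[-1,-1,2,0,0,0,0],[-1,-1,2,0,0,0,0],[-1,-0.5,1.5,0,0,0,0]]]'

```text
clock: 21.08
eef_pos: [388.3, 7.6, 280.2]
orientation: [-0.451, -3.107, -0.0]
ft_force: [0.0, 0.0, -7.9]
width: 60.5
grip_force: 67.9
```

Request:
step_arm --moves '[[[-1,0,0.5,0,0,0,0],[-1,0,0,0,0,0,0],[-1,0,0,0,0,0,0],[-1,0,0,0,0,0,0],[-1,0,0,0,0,0,0],[-1,0,0,0,0,0,0],[-1,0,0,0,0,0,0],[-1,0,0,0,0,0,0]]]'

```text
clock: 21.75
eef_pos: [390.6, 10.9, 280.7]
orientation: [-0.453, -3.109, 0.0]
ft_force: [-0.8, 0.3, -8.4]
width: 60.6
grip_force: 68.0
```

```bash
python3 - <<'E'
from h import *
P=ctrl.read_camera("scene"); lids(P); s=ctrl.sense(); print(s["eef_pos"],s["ft_force"],s["dq"].round(4))
cv2.imwrite("pics/c.png",P["pixels"][...,::-1])
E
```

```text
lid 326 [457.1 -45.8 101.8] [460.4 -44.7 103.3] [63. 61. 13.]
lid 488 [508.4 322.6 101.5] [511.8 322.5 103.4] [62. 62. 13.]
[390.5708249   10.96591705 280.71554701] [ 0.54246829  1.012197   -8.03628932] [ 0.0035 -0.0009  0.0004  0.0019  0.0005  0.001 ]
```

View pics/c.png

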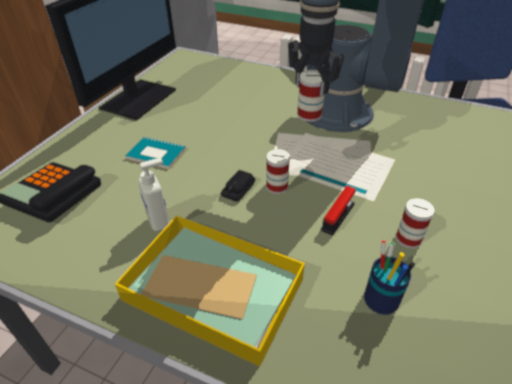

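The right tin is held upright at (311,97) with its base about 208 mm up. The other two stand at (278,170) and (413,222), and everything else is in place.

```bash
python3 -c "
from station import ctrl
print(ctrl.hand_in())"
```

```text
the job is handed in; nothing more can be done
None
```

The right tin is the heaviest at about 8.6 N (left 3.4 N, middle 4.7 N); it was handed in held upright and still near the desk's centre with its base about 208 mm up, the other two standing upright and nothing else visibly moved.

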